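# Put the hand bell away in the cubby

### The job

Put the brass hand bell away: push the cubby's sliding door out of the way by its pull, push the bell across the desk into the empty left-hand bay, low on its body so that it slides upright, and then push the door fully shut in front of it. Only push gently with the fingers: do not grip or lift the bell or grip the door, and leave everything else where it stands.

Things in the scene. Friction and masses are not known exactly. Their poses are not given: they have to be found in the camera images.
- bell: brass hand bell standing mouth down, 160 mm tall, 0.26-0.46 kg. Origin: centre of its mouth at desk level, z up the handle; round, yaw means nothing. Lip: upright band of radius 32 mm, 0 to 20 mm high; above it narrows (radius 26 mm at 30 mm, 16 at 64); dark wooden handle of radius 7.5-11 mm from 74 to 160 mm. Pushed at the lip it slides (friction about 0.6); pushed high it tips.
- cubby: low pine cubby, fixed, 150 deep, 296 wide, 45 mm high, open above, no floor board: sill and groove are flush with the desk. Origin: centre of its underside; x from its open front into it, y to the left facing the front. Walls 12 mm thick, centred at y = 142, 0, -142 mm; back wall's face at x = 63; side walls' front ends at x = -75. Bays 130 mm wide, at y = 71 (left, empty) and -71 (glue bottle).
- bay (a point): point at desk level in the middle of the empty left bay: cubby frame x = 0, y = 71 mm; axes as the cubby's. A bell centred here clears door, back and side walls by 30 mm or more.
- cubby_door (a joint): frosted acrylic sliding door, m: 0 = fully shut before the left bay (stop), growing to the right (cubby's -y) to 0.142 = fully open, before the right bay (stop). Starts slightly open. About 1.2 N of friction; stays where left. Panel 134 mm wide, 6 thick, 2 to 44 mm above the desk, mid-plane at cubby x = -66 mm.
- door_pull (a point): middle of the door's pull, a pine block on the middle of the panel's upper edge: 24 mm along the slide, 16 mm thick, 42 to 84 mm above the desk (this point: 63 mm), so it rises above the 45 mm walls. Moves with the door: cubby x = -66 mm, y = 71 mm minus the joint value. Push its side faces along the cubby's y to slide the door.
- mug: bystander: blue ceramic mug, 82 mm across, 92 mm tall, with a handle; origin under its centre
- staple_remover: bystander: black spring-jaw staple remover, about 52 x 18 x 30 mm; origin under its centre
- ruler: bystander: broken piece of birch ruler, 28 x 140 x 5 mm; origin under its centre
- glue_bottle: bystander: white glue bottle in the cubby's right bay, 44 mm across, 115 mm tall; origin under its centre
- eraser: bystander: wood-backed board eraser, 55 x 125 x 32 mm; origin under its centre
- paperweight: bystander: round marble paperweight, 68 mm across, 35 mm tall; origin under its centre
Things that resemble listed ones, but are neither listed nor needed, are in the scene too. Leave any pink or purple look-alike of the bell alone.

How it is judged:
At the end, for the whole second after the job is handed in: The bell stands upright on the desk (tilt under 0.08 rad), at rest inside the left bay (its centre within about 34 mm of the bay's middle in depth and 37 mm sideways), and the door is fully shut (within 6 mm) and still (x of bell in the frame of cubby between -0.033 and 0.035 m and y of bell in the frame of cubby between 0.034 and 0.108 m and angle between bell's own z axis and vertical below 0.08 rad and height (world z) of bell below 0.006 m and value of joint cubby_door below 0.006 m and linear speed of bell below 0.02 m/s and velocity of joint cubby_door below 0.02 m/s); the robot touches nothing.
It fails at once if the bell is lifted off the desk (height (world z) of bell above 0.012 m).
It fails at once if the bell tips (leans more than 0.3 rad) (angle between bell's own z axis and vertical above 0.3 rad).
It fails at once if the bell is gripped or struck (more than 25 N from the fingers) (contact force between the fingers and bell above 25 N).
It fails at once if the door is gripped or forced (more than 35 N from the fingers) (contact force between the fingers and cubby above 35 N).
It fails at once if a bystander is shifted by more than 25 mm or toppled (distance of any of mug, staple_remover, ruler, glue_bottle, eraser, paperweight from where it was at the start of the episode above 0.025 m or angle between any of mug, staple_remover, ruler, glue_bottle, eraser, paperweight's own z axis and vertical above 0.5 rad).
It also fails if it takes over 67 s, if anything falls off the work surface, if the arm or the gripper's body presses on something with over 40 N, if the wrist force passes 120 N, or if a joint passes its speed limit or range.

### The arm

A 7-joint arm with a two-finger parallel gripper is mounted at the origin on the work surface. World frame = base frame: x ahead of the robot, y to its left, z up, the work surface at z = 0. Lengths are in m, angles in rad, forces in N, time in s.
With the tool pointing down it reaches from about 0.35 to 0.9 m from the base axis. Payload 19.9 kg.
Tool frame: the origin (TCP) lies between the finger pads; the fingertips stand 14 mm ahead of it and the grasp point (between the pads) lies 5 mm behind it; z points along the fingers, y is the line along which they close (so a half turn about z gives the same grasp; the last joint's range is limited). The gripper opens to 94 mm and grips with 3 to 60 N. Pads are 16 mm wide; open, the fingers measure 119 mm over their backs; the gripper's body (75 mm by 177 mm) begins 78 mm behind the grasp point.
Start: joints at [1.141, 0.417, -0.01, 1.614, 0.005, 1.111, -0.053], TCP at [0.236, -0.579, 0.219] pointing down, gripper open.
Joint ranges: [-2.81, 2.81], [-0.39, 2.02], [-1.27, 1.25], [0.06, 2.57], [-1.19, 4.33], [0.19, 2], [-2.82, 2.82]. Speed limits (rad/s): [1.89, 1.89, 2.39, 2.39, 3.01, 3.01, 3.01].

### API

Orientations are given as a unit quaternion [x, y, z, w].
In Python, from plant import monitor, optics, job gives the robot as it stands.
- The arm moves only by the tool apply_moves, never from a script. Its argument "moves" is a list of rows, each a list of 2 entries, a list of its own where there are three numbers: the shift along the tool's x, y, z scaled (see below), then the turn about the tool's z scaled (see below). A call has 1 to 10 rows; each row shifts and turns the commanded pose from where the row before left it, along the tool's axes as they then stand; what a row does not reach is not made up. The controller multiplies each number of a shift by 0.6 m and each number of a turn by pi rad. A row lasts 1/12 s, in which the tool goes at most 41.7 mm and 7.16 degrees, less where a joint would pass 70% of its speed; a pose out of reach is approached as far as the arm can. A call with a number of a shift or a turn outside -1 to 1 is refused whole. A call with a gripper value outside its range is refused whole. "grip" is the opening, from 0 (shut) to 1 (fully open), set as the call begins (left out, the last holds). The fingers move at their own pace and stop on an object; the grip force is fixed at half the most. Time passes only in rows, so rows that do not move let the fingers close. It gives the time, the measured TCP pose, the force, the opening and the grip force at its end, in the units of the state.
- monitor.get_obs(): the state, without advancing time (a new reading comes with each control period).
- optics.camera(name): name is "scene" or "top" or "wrist"; returns a dict with "img" (384x512x3 uint8, red, green, blue), "fx", "fy", "cx", "cy" (pixels), "cam_to_world" (4x4, takes a point from camera to world coordinates); the wrist camera has in their place "tool_from_camera" (4x4, takes a point from camera to tool coordinates, whose origin is the TCP and whose axes are the flange's). Camera axes: x right, y up, looking along -z (the intrinsics and any distortion apply to the point x, -y, -z); pixel columns grow to the right and rows downward; lengths in m; the calibration is good to about 2 mm. The wrist camera is an equidistant fisheye: a pixel r from the principal point sees the ray r / f radians off the axis. A picture is of the moment at which its call begins: read the wrist's pose just before it. There is no depth.
- job.close_job(): hands the job in; it is judged then, once.
The state is a dict: "time": time; "q": joint angles; "joint_vel": joint speeds; "joint_efforts": joint torques, N m; "ee_pos": TCP position; "orientation": TCP orientation; "ft_force": force on the tool from outside, world axes, zero at the start; "torque": the same for the moment, N m; "opening": opening from 0.0 (shut) to 1.0 (fully open); "gripper_force": force on a finger pad.
Only numpy, scipy, OpenCV 4.12 (cv2) and the standard library are available. Lean on these libraries where they do the work, as an engineer would, in place of code of your own. Each camera call takes 0.05 s, during which the arm holds its last target. There are 200 camera calls.

## Working session

There is one attempt and no reset: what is moved stays moved. The work goes in short steps, Python scripts to look and compute and a tool call to move; the robot and the scene stay as the last step left them, time stands still between calls to the robot, and variables do not carry over. Pictures are saved under pics/ and viewed, at most 10 in all, crops included, and the job is handed in when it is done.

Besides the shell and the picture viewer there is one more tool, called after ">>>" as name(argument=value, ...), one argument or row to a line, values as JSON. apply_moves: Moves the arm, as the interface text tells. Shifts and turns lie within -1 to 1; 1 stands for 0.6 m of shift or pi rad of turn. Its arguments: {"type":"object","properties":{"moves":{"type":"array"},"grip":{"type":"number"}},"required":["moves"]}

```bash
mkdir -p pics; python3 - <<'E'
from plant import monitor, optics, job
import cv2,pickle
o=monitor.get_obs();print({k:o[k] for k in("time","ee_pos","orientation","opening","ft_force")})
for n in("scene","top"):
    c=optics.camera(n);pickle.dump(c,open(n+".pkl","wb"));cv2.imwrite(f"pics/{n}0.png",cv2.resize(c["img"][:,:,::-1],(800,600)))
    print(n,c["fx"],c["fy"],c["cx"],c["cy"],c["cam_to_world"])
E
```

```text
{'time': 0.0, 'ee_pos': array([ 0.23617998, -0.57826956,  0.2188313 ]), 'orientation': array([ 9.81261663e-01,  1.92678971e-01, -1.66420228e-04, -5.79715216e-04]), 'opening': 0.9987104737040882, 'ft_force': array([-0.28658287, -0.35198215,  0.6367266 ])}
scene 425.78154594802965 425.78154594802965 263.0788316786676 188.8049115224367 [[ 5.36090667e-01 -7.19499713e-01  4.41505334e-01  1.02866137e+00]
 [ 8.44159872e-01  4.56333501e-01 -2.81342934e-01 -3.24683712e-01]
 [ 9.52485872e-04  5.23526407e-01  8.52008917e-01  9.86387741e-01]
 [ 0.00000000e+00  0.00000000e+00  0.00000000e+00  1.00000000e+00]]
top 395.7818392501493 395.7818392501493 256.10383813477335 192.68948532484242 [[ 0.01532176  0.9883812  -0.15122121  0.40322352]
 [-0.99956144  0.01130764 -0.027369   -0.05716951]
 [-0.02534105  0.15157423  0.98812099  0.92452257]
 [ 0.          0.          0.          1.        ]]
```

View pics/scene0.png

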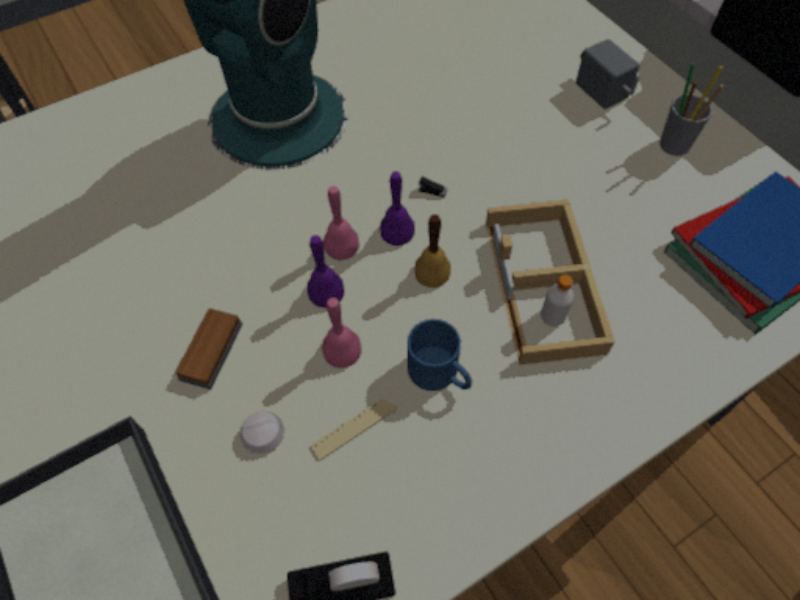

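View pics/top0.png

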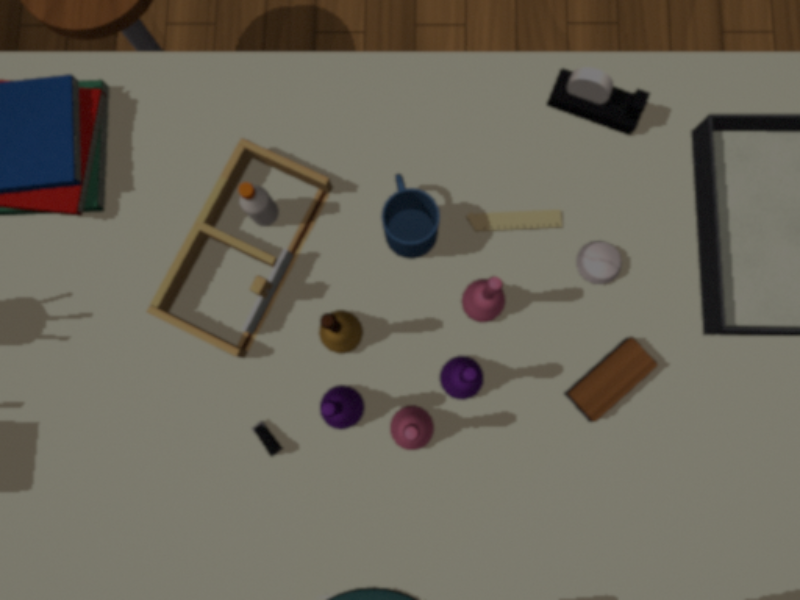

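Candidates for the bell, in the top view: brass (340,330); purple (342,407) and (462,377); pink (484,300) and (412,427). I choose the brass one with the dark handle, next to the cubby. The close crop below checks that choice.

```bash
cat > h.py <<'E'
import numpy as np, pickle
def load(n): return pickle.load(open(n+".pkl","rb"))
def ray(c,u,v,z):
    """pixel (native) -> world point at height z"""
    T=c["cam_to_world"];d=T[:3,:3]@np.array([(u-c["cx"])/c["fx"],-(v-c["cy"])/c["fy"],-1]);o=T[:3,3]
    return o+d*(z-o[2])/d[2]
def proj(c,P):
    T=c["cam_to_world"];p=(np.atleast_2d(P)-T[:3,3])@T[:3,:3]
    return np.c_[c["cx"]-c["fx"]*p[:,0]/p[:,2],c["cy"]+c["fy"]*p[:,1]/p[:,2]]
E
python3 - <<'E'
import cv2,numpy as np
from h import *
t=load("top")["img"][80:240,85:285,::-1];s=load("scene")["img"][115:240,260:400,::-1]
a=cv2.resize(t,(600,480),interpolation=cv2.INTER_CUBIC)
cv2.imwrite("pics/c1.png",cv2.resize(cv2.convertScaleAbs(t,alpha=1.4),(750,600),interpolation=cv2.INTER_CUBIC))
cv2.imwrite("pics/c2.png",cv2.resize(cv2.convertScaleAbs(s,alpha=1.4),(672,600),interpolation=cv2.INTER_CUBIC))
E
```

```text
(no output)
```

View pics/c1.png

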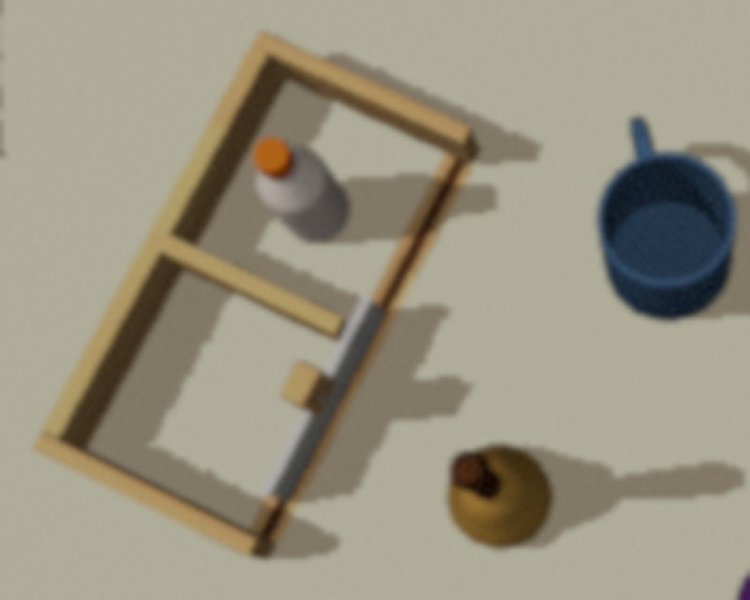

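View pics/c2.png

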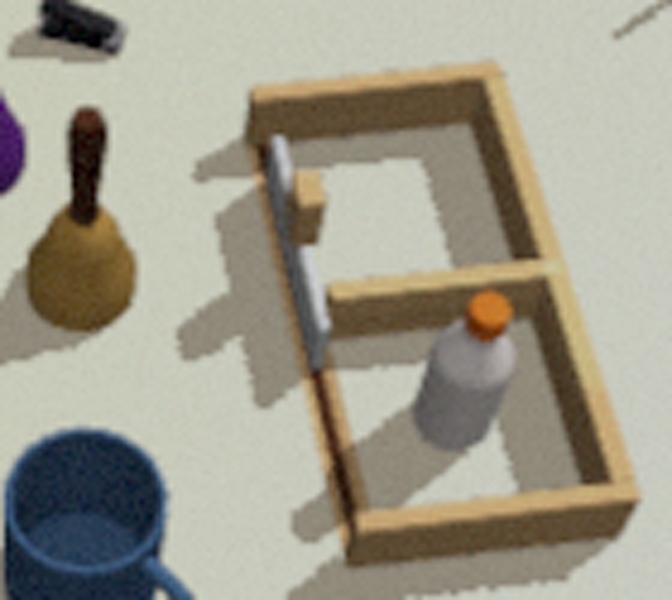

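The crops confirm the brass bell, with its lip centre at c1 (500,497) and handle top at (468,466). The cubby corners in c1 are (263,36), (470,130), (40,440) and (262,545), and the pull top is at about (306,383). I'll fit the poses from these.

```bash
python3 - <<'E'
from h import *
from scipy.optimize import least_squares as LS
T,S=load("top"),load("scene")
n1=lambda p:np.array(p)/3.75+[85,80]-.4
n2=lambda p:np.array(p)/4.8+[260,115]-.4
L=np.array([[75,-148,45],[-75,-148,45],[75,148,45],[-75,148,45]])/1e3
a=n1([(263,36),(470,130),(40,440),(262,545)]);b=n2([(636,490),(350,535),(498,66),(252,92)])
def W(p,l):
    c,s=np.cos(p[2]),np.sin(p[2]);l=np.atleast_2d(l);return np.c_[p[0]+c*l[:,0]-s*l[:,1],p[1]+s*l[:,0]+c*l[:,1],l[:,2]]
f=lambda p:np.r_[proj(T,W(p,L))-a,proj(S,W(p,L))-b].ravel()
r=LS(f,[.6,.1,1.2],loss="soft_l1");p=r.x;print("cubby",p,np.round(r.fun.reshape(-1,2),1))
g=lambda q:np.r_[proj(T,W(p,[-.066,.071-q[0],.084]))-n1((306,383)),proj(S,W(p,[-.066,.071-q[0],.084]))-n2((308,191))].ravel()
r2=LS(g,[.01]);print("door",r2.x,r2.fun)
# bell: lip middle & handle top, both views
B=lambda q,z:[q[0],q[1],z]
h=lambda q:np.r_[proj(T,B(q,.16))-n1((468,466)),proj(S,B(q,.16))-n2((88,117)),proj(T,B(q,.01))-n1((500,497)),proj(S,B(q,.01))-n2((81,283))].ravel()
r3=LS(h,[.4,0]);print("bell",r3.x,np.round(r3.fun,1))
c,s=np.cos(p[2]),np.sin(p[2]);R=np.array([[c,s],[-s,c]])
print("bell in cubby",R@(r3.x-p[:2]),"pull",W(p,[-.066,.071-r2.x[0],.063]),"bay",W(p,[0,.071,0]))
o={}
for n,uv in dict(mug=(410,225),pur1=(342,410),pur2=(462,380),pink1=(484,303),pink2=(412,430),stap=(267,438)).items():
    w=ray(T,uv[0]/1.5625,uv[1]/1.5625,.02);print(n,w[:2].round(3),(R@(w[:2]-p[:2])).round(3))
w=ray(T,*n1((303,205)),.04);print("glue",R@(w[:2]-p[:2]))
np.save("cub.npy",np.r_[p,r2.x,r3.x])
E
```

```text
cubby [0.62289991 0.20428327 1.13229071] [[ 0.5 -2.7]
 [ 1.7 -1.6]
 [-1.4  1.4]
 [-2.7  2.3]
 [ 0.3  2.9]
 [ 0.6  0.4]
 [-0.6 -0.6]
 [-1.2 -0.8]]
door [0.02712816] [-0.62197295 -0.67365739 -0.6996194  -0.2863205 ]
bell [0.49781791 0.05566379] [-0.4 -0.4 -0.3 -0.2  0.3 -0.6 -0.5 -0.8]
bell in cubby [-0.18766635  0.05014575] pull [[0.55515617 0.16315513 0.063     ]] bay [[0.55861742 0.23442895 0.        ]]
mug [ 0.658 -0.045] [-0.211 -0.138]
pur1 [0.382 0.049] [-0.243  0.153]
pur2 [ 0.427 -0.123] [-0.38   0.038]
pink1 [ 0.54  -0.156] [-0.361 -0.078]
pink2 [ 0.355 -0.052] [-0.346  0.134]
stap [0.34  0.157] [-0.163  0.236]
glue [ 0.00021395 -0.05608011]
```

```bash
python3 - <<'E'
from h import *
for n in("top","scene"):
    c=load(n);print({k:v for k,v in c.items() if k not in("img","cam_to_world")},c["img"].shape)
T=load("top");p=np.load("cub.npy")
n1=lambda q:np.array(q)/3.75+[85,80]-.4
P=[ray(T,*n1(q),.045) for q in[(263,36),(470,130),(40,440),(262,545)]]
for i,j in((0,1),(0,2),(1,3),(2,3)):print(i,j,np.linalg.norm(P[i]-P[j]))
E
```

```text
{'fx': 395.7818392501493, 'fy': 395.7818392501493, 'cx': 256.10383813477335, 'cy': 192.68948532484242} (384, 512, 3)
{'fx': 425.78154594802965, 'fy': 425.78154594802965, 'cx': 263.0788316786676, 'cy': 188.8049115224367} (384, 512, 3)
0 1 0.14600982486851294
0 2 0.28546980827665186
1 3 0.2836281881248103
2 3 0.1517569537355236
```

```bash
python3 - <<'E'
from h import *
import cv2
T,S=load("top"),load("scene");p=np.load("cub.npy")
def W(l):
    l=np.array(l,float)/1e3;c,s=np.cos(p[2]),np.sin(p[2]);return np.c_[p[0]+c*l[:,0]-s*l[:,1],p[1]+s*l[:,0]+c*l[:,1],l[:,2]]
polys=[[(75,148,45),(-75,148,45),(-75,136,45),(63,136,45),(63,-136,45),(-75,-136,45),(-75,-148,45),(75,-148,45)],[(75,148,0),(-75,148,0),(-75,-148,0),(75,-148,0)]]
d=p[3]*1e3;polys.append([(-74,83-d,84),(-58,83-d,84),(-58,59-d,84),(-74,59-d,84)])
out=[]
for c,(x0,y0,w,h),k in((T,(115,80,100,160),3.75),(S,(290,115,110,125),4.8)):
    im=cv2.convertScaleAbs(cv2.resize(c["img"][y0:y0+h,x0:x0+w,::-1],None,fx=k,fy=k,interpolation=cv2.INTER_CUBIC),alpha=1.4)
    for q in polys:
        u=((proj(c,W(q))+.5-[x0,y0])*k*8).astype(np.int32);cv2.polylines(im,[u],True,(0,0,255),1,cv2.LINE_AA,3)
    out.append(im[:600,:420])
m=[cv2.resize(i,(395,600) ) if 0 else i[:, :400] for i in out]
cv2.imwrite("pics/ov.png",np.hstack([m[0],m[1]])[:, :800])
E
```

```text
(no output)
```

View pics/ov.png

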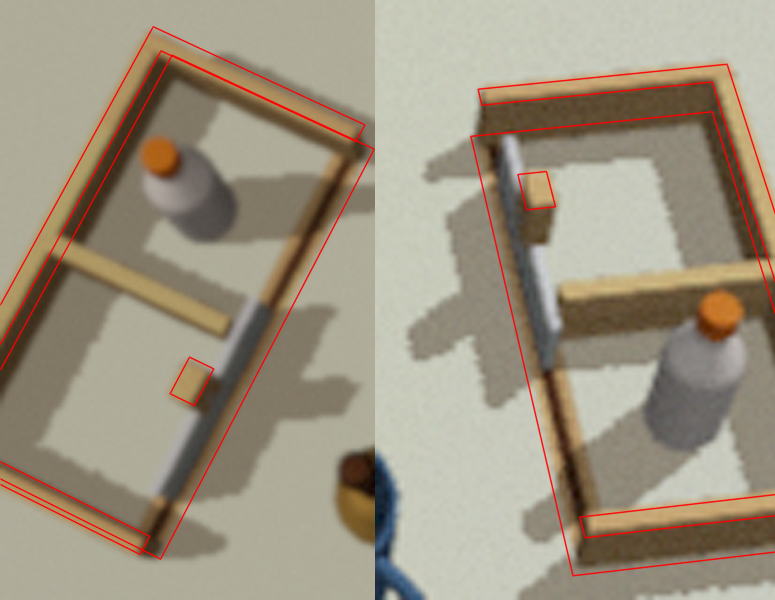

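The model outline sits about 3% outside the walls, so my corner clicks are loose. I'll refine the pose on image gradients and triangulate the pull directly.

```bash
python3 - <<'E'
from h import *
import cv2
from scipy.optimize import minimize
from scipy.ndimage import map_coordinates
T,S=load("top"),load("scene");p0=np.load("cub.npy")
def W(p,l,s=1):
    c,si=np.cos(p[2]),np.sin(p[2]);l=l*s;return np.c_[p[0]+c*l[:,0]-si*l[:,1],p[1]+si*l[:,0]+c*l[:,1],l[:,2]]
seg=[((75,148),(-75,148)),((75,-148),(-75,-148)),((75,148),(75,-148)),((63,136),(63,6)),((63,-6),(63,-136)),((63,136),(-55,136)),((63,-136),(-55,-136)),((63,6),(-50,6)),((63,-6),(-50,-6))]
pts=np.vstack([np.c_[np.linspace(a,b,60),np.full(60,45)] for a,b in seg])/1e3
def G(c,sg):
    g=cv2.GaussianBlur(c["img"].astype(np.float32),(0,0),sg);return sum(np.hypot(cv2.Sobel(g[...,i],5,1,0),cv2.Sobel(g[...,i],5,0,1)) for i in range(3))
def val(g,u):
    v=map_coordinates(g,[u[:,1],u[:,0]],order=1);return np.sqrt(v).mean()/np.sqrt(g).std()
for cams in((T,S),(T,),(S,)):
  for free in(0,1):
    p=np.r_[p0[:3],1.] ; p[3]=.97 if free else 1
    for sg in(2.5,1.5,.9):
        gs=[G(c,sg) for c in cams]
        f=lambda q:-sum(val(g,proj(c,W(q,pts,q[3] if free else 1))) for g,c in zip(gs,cams))
        best=min((minimize(f,p+np.r_[d,0],method="Nelder-Mead",options=dict(initial_simplex=(p+np.r_[d,0])+np.vstack([np.zeros(4),np.diag([.01,.01,.03,.02])]),maxiter=800)) for d in np.random.default_rng(0).normal(0,1,(12,3))*[.006,.006,.02]),key=lambda r:r.fun);p=best.x
    print(len(cams),free,p.round(4),best.fun)
    if len(cams)==2 and not free:pf=p
# triangulate pull top, image only
n1=lambda q:np.array(q)/3.75+[85,80]-.4
n2=lambda q:np.array(q)/4.8+[260,115]-.4
print("pull top",ray(T,*n1((306,383)),.084),ray(S,*n2((308,191)),.084))
c,s=np.cos(pf[2]),np.sin(pf[2]);R=np.array([[c,s],[-s,c]])
for P in((ray(T,*n1((306,383)),.084)+ray(S,*n2((308,191)),.084))[:2]/2,p0[4:6]):print(R@(P-pf[:2]))
np.save("cub2.npy",pf)
E
```

```text
2 0 [0.6212 0.207  1.1351 1.0422] -6.281525611877441
2 1 [0.6212 0.207  1.1351 0.9999] -6.281539440155029
1 0 [0.6202 0.2067 1.1331 1.0401] -3.0181922912597656
1 1 [0.6226 0.212  1.1302 0.9331] -3.064833164215088
1 0 [0.622  0.2074 1.1353 1.0448] -3.309075117111206
1 1 [0.6222 0.2076 1.1352 0.997 ] -3.3125972747802734
pull top [0.55368502 0.16172174 0.084     ] [0.55688235 0.164148   0.084     ]
[-0.06772843  0.0411426 ]
[-0.18923047  0.04797282]
```

Refined cubby pose: (0.621, 0.207), yaw 65°. The pull is at cubby y≈0.041 and the bell at cubby (-0.189, 0.048). I'll travel high with the fingers shut.

>>> apply_moves(
  moves=[
    [[0.046, -0.0495, 0], 0],
    [[0.046, -0.0495, 0], 0],
    [[0.046, -0.0495, 0], 0],
    [[0.046, -0.0495, 0], 0],
    [[0.046, -0.0495, 0], 0],
    [[0.046, -0.0495, 0], 0],
    [[0.046, -0.0495, 0], 0],
    [[0.046, -0.0495, 0], 0],
    [[0.046, -0.0495, 0], 0],
    [[0.046, -0.0495, 0], 0],
  ],
  grip=0,
)

```text
time: 0.93
ee_pos: [0.3796, -0.1973, 0.2195]
orientation: [0.981, 0.193, -0.0, 0.0]
ft_force: [1.0, 0.0, 0.1]
opening: 0.327
gripper_force: 0.0
```

>>> apply_moves(
  moves=[
    [[0.046, -0.0495, 0], 0],
    [[0.046, -0.0495, 0], 0],
    [[0.046, -0.0495, 0], 0],
    [[0.046, -0.0495, 0], 0],
    [[0.046, -0.0495, 0], 0],
    [[0.046, -0.0495, 0], 0],
    [[0.046, -0.0495, 0], 0],
    [[0.046, -0.0495, 0], 0],
    [[0.046, -0.0495, 0], 0],
    [[0.046, -0.0495, 0], 0],
  ],
)

```text
time: 1.77
ee_pos: [0.523, 0.1819, 0.2193]
orientation: [0.981, 0.192, -0.0, 0.0]
ft_force: [1.1, -1.3, 0.5]
opening: 0.009
gripper_force: 0.0
```

>>> apply_moves(
  moves=[
    [[0, 0, 0], -0.0395],
    [[0, 0, 0], -0.0395],
    [[0, 0, 0], -0.0395],
    [[0, 0, 0], -0.0395],
    [[0, 0, 0], -0.0395],
    [[0, 0, 0], -0.0395],
    [[0, 0, 0], 0],
  ],
)

```text
time: 2.35
ee_pos: [0.5226, 0.1799, 0.2191]
orientation: [0.842, 0.539, -0.0, -0.0]
ft_force: [-0.5, -0.1, 0.2]
opening: 0.007
gripper_force: 0.0
```

```bash
cat >> h.py <<'E'
def where():
    from plant import monitor
    from scipy.spatial.transform import Rotation as Ro
    o=monitor.get_obs();p=np.load("cub2.npy");c,s=np.cos(p[2]),np.sin(p[2]);R=np.array([[c,s],[-s,c]])
    M=Ro.from_quat(o["orientation"]).as_matrix()
    print("t",round(o["time"],2),"cubby xy",(R@(np.array(o["ee_pos"])[:2]-p[:2])).round(4),"z",round(o["ee_pos"][2],4),"toolx-yaw",round(np.degrees(np.arctan2(M[1,0],M[0,0])-p[2]),2),"tiltz",M[:,2].round(3),"q",np.round(o["q"],2),"f",np.round(o["ft_force"],1))
    return o
E
python3 - <<'E'
from h import *
import cv2
from plant import optics
where()
c=optics.camera("scene");cv2.imwrite("pics/s2.png",cv2.resize(c["img"][60:300,200:512,::-1],(780,600)))
T,S=load("top"),load("scene")
print("purple1 handle top",ray(T,331/1.5625,408/1.5625,.155),ray(S,396/1.5625,178/1.5625,.155))
E
```

```text
t 2.35 cubby xy [-0.0661  0.078 ] z 0.2191 toolx-yaw 0.21 tiltz [-0.001  0.    -1.   ] q [ 0.19  0.37 -0.72  1.78  0.27  1.1  -1.05] f [-0.5 -0.1  0.2]
purple1 handle top [0.38695576 0.04721219 0.155     ] [0.39394164 0.05000045 0.155     ]
```

View pics/s2.png

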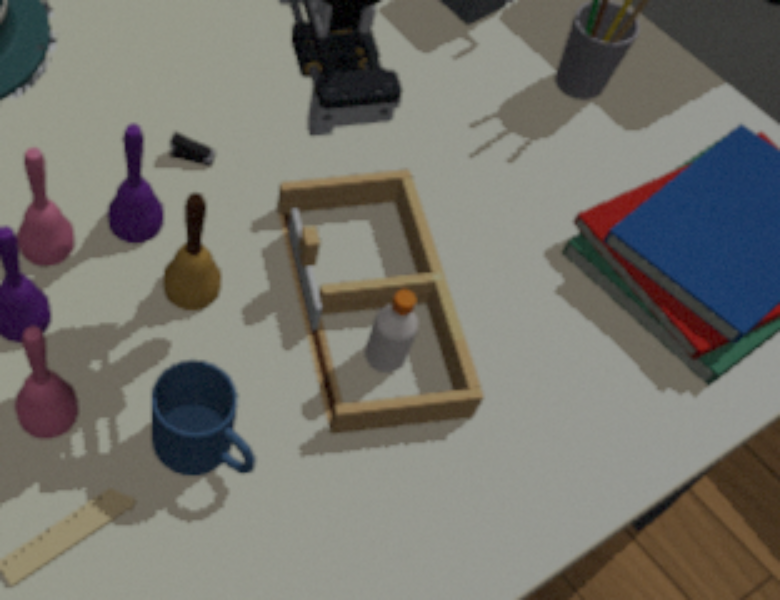

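The view shows the gripper at about (355,90), with the door, bell and bystanders undisturbed. I'll check where the fingertips project, then go down beside the pull.

```bash
python3 - <<'E'
from h import *
from plant import monitor
import cv2
S=load("scene");e=np.array(monitor.get_obs()["ee_pos"])
for dz in(-.014,0,.083,.12):print(dz,((proj(S,e+[0,0,dz])[0]-[200,60])*2.5).round())
E
```

```text
-0.014 [317. 131.]
0 [318. 121.]
0.083 [330.  57.]
0.12 [336.  25.]
```

>>> apply_moves(
  moves=[
    [[0, 0, 0.05], 0],
    [[0, 0, 0.05], 0],
    [[0, 0, 0.05], 0],
    [[0, 0, 0.04], 0],
    [[0, 0, 0.035], 0],
    [[0, 0, 0.02], 0],
    [[0, 0, 0], 0],
  ],
)

```text
time: 2.98
ee_pos: [0.5215, 0.1796, 0.0703]
orientation: [0.845, 0.535, -0.002, -0.001]
ft_force: [0.5, -0.4, 0.0]
opening: 0.003
gripper_force: 0.0
```

```bash
python3 - <<'E'
from h import *
import cv2
from plant import optics
where()
c=optics.camera("scene");a=cv2.convertScaleAbs(cv2.resize(c["img"][40:200,280:420,::-1],None,fx=3.7,fy=3.7,interpolation=cv2.INTER_CUBIC),alpha=1.5)
cv2.imwrite("pics/s3.png",a)
E
```

```text
t 2.98 cubby xy [-0.0668  0.0788] z 0.0703 toolx-yaw -0.34 tiltz [-0.003 -0.001 -1.   ] q [ 0.1   0.56 -0.62  1.9   0.43  0.83 -1.19] f [ 0.5 -0.4  0. ]
```

View pics/s3.png

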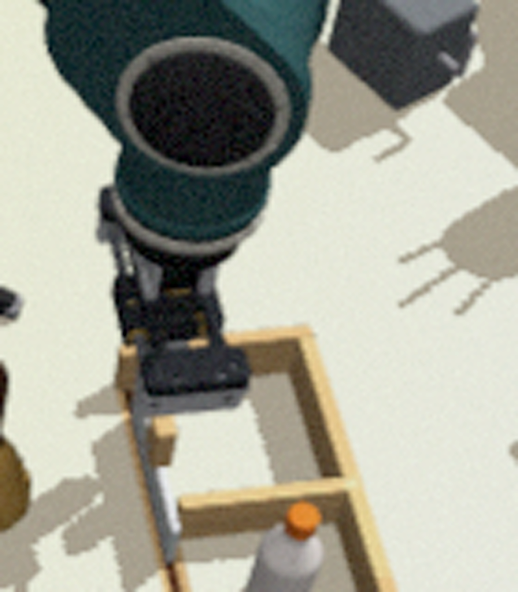

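```bash
python3 - <<'E'
from h import *
from plant import optics
import cv2
c=optics.camera("wrist");print({k:np.round(v,3) for k,v in c.items() if k!="img"})
cv2.imwrite("pics/w1.png",cv2.resize(cv2.convertScaleAbs(c["img"][:,:,::-1],alpha=1.4),(768,576)))
E
```

```text
{'fx': np.float64(297.319), 'fy': np.float64(297.319), 'cx': np.float64(250.562), 'cy': np.float64(194.464), 'tool_from_camera': array([[-0.   ,  0.972,  0.236,  0.068],
       [ 1.   , -0.   ,  0.   ,  0.001],
       [ 0.   ,  0.236, -0.972, -0.165],
       [ 0.   ,  0.   ,  0.   ,  1.   ]])}
```

View pics/w1.png

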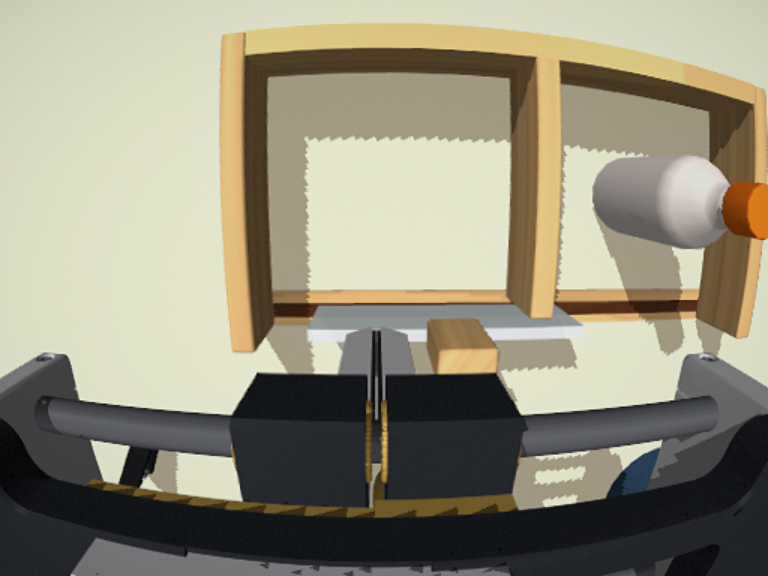

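The close-up shows the shut fingers just left of the pull (pull at (462,345), fingers at (377,370)). The carriages are narrow in tool x, so low lip pushing on the +x side should clear the bell handle. Now I'll push the door open, along tool +y.

>>> apply_moves(
  moves=[
    [[0, 0.01, 0], 0],
    [[0, 0.01, 0], 0],
    [[0, 0.012, 0], 0],
    [[0, 0.0133, 0], 0],
    [[0, 0.0133, 0], 0],
    [[0, 0.0133, 0], 0],
    [[0, 0.0133, 0], 0],
    [[0, 0.0133, 0], 0],
    [[0, 0.0133, 0], 0],
    [[0, 0.0133, 0], 0],
  ],
)

```text
time: 3.92
ee_pos: [0.5914, 0.1478, 0.0724]
orientation: [0.844, 0.536, -0.0, -0.0]
ft_force: [-1.1, 0.6, 0.9]
opening: 0.001
gripper_force: 0.8
```

```bash
python3 -c "
from h import *;where()"
```

```text
t 3.92 cubby xy [-0.0663  0.002 ] z 0.0724 toolx-yaw -0.17 tiltz [-0. -0. -1.] q [ 0.15  0.64 -0.6   1.75  0.45  0.89 -1.08] f [-1.1  0.6  0.9]
```

>>> apply_moves(
  moves=[
    [[0, 0.012, 0], 0],
    [[0, 0.012, 0], 0],
    [[0, 0.012, 0], 0],
    [[0, 0.012, 0], 0],
    [[0, 0.009, 0], 0],
    [[0, 0.006, 0], 0],
    [[0, 0.005, 0], 0],
    [[0, 0.004, 0], 0],
    [[0, 0.0, 0], 0],
    [[0, 0, 0], 0],
  ],
)

```text
time: 4.75
ee_pos: [0.6298, 0.1298, 0.0724]
orientation: [0.844, 0.536, 0.0, 0.0]
ft_force: [-1.0, -0.6, -0.0]
opening: 0.005
gripper_force: 0.0
```

```bash
python3 -c "
from h import *;where()"
```

```text
t 4.75 cubby xy [-0.0663 -0.0404] z 0.0724 toolx-yaw -0.16 tiltz [ 0. -0. -1.] q [ 0.16  0.69 -0.59  1.66  0.45  0.93 -1.03] f [-1.  -0.6 -0. ]
```

The door is at about 0.136, so it's open. Next I'll lift, open the fingers slightly (24 mm) and move behind the bell. I'll offset towards -y to stay clear of the purple bell's handle.

>>> apply_moves(
  moves=[
    [[0, -0.005, 0], 0],
    [[0, 0, -0.0625], 0],
    [[0, 0, -0.0625], 0],
    [[0, 0, -0.0625], 0],
    [[0, 0, -0.0625], 0],
    [[0, 0, 0], 0],
  ],
  grip=0.255,
)

```text
time: 5.25
ee_pos: [0.6291, 0.1326, 0.2299]
orientation: [0.844, 0.537, 0.004, 0.002]
ft_force: [0.8, 0.7, 0.5]
opening: 0.254
gripper_force: 0.0
```

>>> apply_moves(
  moves=[
    [[-0.0544, -0.0188, 0], 0],
    [[-0.0544, -0.0188, 0], 0],
    [[-0.0544, -0.0188, 0], 0],
    [[-0.0544, -0.0188, 0], 0],
    [[-0.0544, -0.0188, 0], 0],
    [[-0.0544, -0.0188, 0], 0],
    [[0, 0, 0], 0],
    [[0, 0, 0], 0],
  ],
)

```text
time: 5.92
ee_pos: [0.4818, -0.0189, 0.2227]
orientation: [0.845, 0.535, -0.0, 0.001]
ft_force: [0.7, 0.6, -0.2]
opening: 0.254
gripper_force: 0.0
```

```bash
python3 - <<'E'
from h import *
from plant import optics
import cv2
o=where();print(o["opening"])
c=optics.camera("wrist");im=c["img"].copy()
# project expected points (equidistant fisheye): bell lip/ handle top, purple handle top
from scipy.spatial.transform import Rotation as Ro
M=Ro.from_quat(o["orientation"]).as_matrix();p=np.load("cub2.npy");b=np.load("cub.npy")[4:6]
def wp(P):
    t=M.T@(np.array(P)-o["ee_pos"]);A=c["tool_from_camera"];q=A[:3,:3].T@(t-A[:3,3]);v=np.array([q[0],-q[1],-q[2]]);r=np.hypot(*v[:2]);th=np.arctan2(r,v[2])
    return np.array([c["cx"],c["cy"]])+c["fx"]*th*v[:2]/r
big=cv2.convertScaleAbs(cv2.resize(im[:,:,::-1],(768,576)),alpha=1.3)
for P,col in(([*b,.16],(0,0,255)),([.39,.0486,.16],(255,255,0))):
    u=wp(P)*1.5;print(u);cv2.circle(big,tuple(int(x) for x in u),5,col,1)
k=np.linspace(0,2*np.pi,60)
for z in(0,.02):
    cv2.polylines(big,[np.array([wp([b[0]+.032*np.cos(t),b[1]+.032*np.sin(t),z])*1.5 for t in k]).astype(int)],True,(0,0,255),1)
cv2.imwrite("pics/w2.png",big)
E
```

```text
t 5.92 cubby xy [-0.2636  0.031 ] z 0.2227 toolx-yaw -0.31 tiltz [ 0.001 -0.002 -1.   ] q [ 0.59  0.21 -0.7   1.94  0.16  1.05 -0.61] f [ 0.7  0.6 -0.2]
0.2536504968842897
[339.8925187  173.09294004]
[174.44357523 275.48375761]
```

View pics/w2.png

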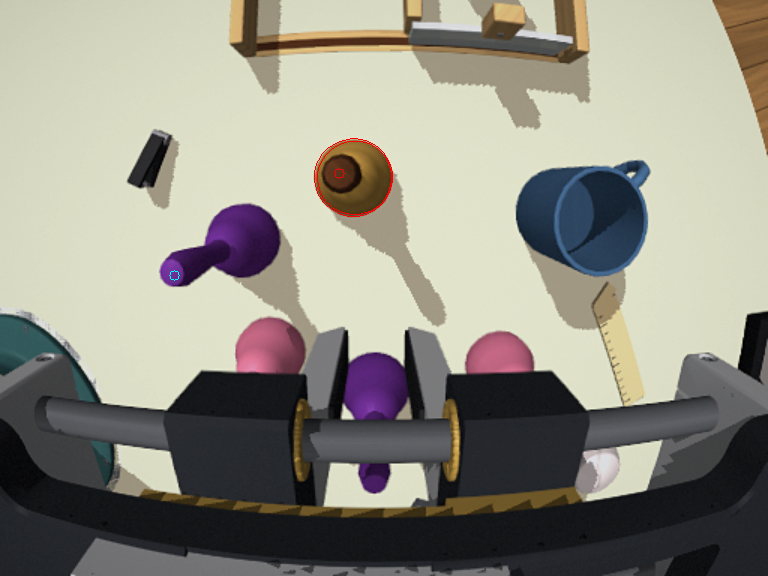

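The predicted lip circle and both handle tops fall exactly on the image (bell handle at (340,173), purple handle at (174,275)), so the pose is good to a millimetre or so. Descending behind the bell.

>>> apply_moves(
  moves=[
    [[0, 0, 0.06], 0],
    [[0, 0, 0.06], 0],
    [[0, 0, 0.06], 0],
    [[0, 0, 0.06], 0],
    [[0, 0, 0.05], 0],
    [[0, 0, 0.03], 0],
    [[0, 0, 0], 0],
    [[0, 0, 0], 0],
  ],
)

```text
time: 6.63
ee_pos: [0.4827, -0.016, 0.0301]
orientation: [0.843, 0.537, -0.0, -0.001]
ft_force: [0.8, -0.0, -0.0]
opening: 0.252
gripper_force: 0.0
```

```bash
python3 -c "
from h import *;where()"
```

```text
t 6.63 cubby xy [-0.2606  0.0314] z 0.0301 toolx-yaw -0.05 tiltz [-0.002  0.001 -1.   ] q [ 0.43  0.52 -0.56  2.08  0.44  0.66 -0.85] f [ 0.8 -0.  -0. ]
```

>>> apply_moves(
  moves=[
    [[0, 0, 0.013], 0],
    [[0.01, 0, 0], 0],
    [[0.01, 0, 0], 0],
    [[0.008, 0, 0], 0],
    [[0.006, 0, 0], 0],
    [[0.005, 0, 0], 0],
    [[0.005, 0, 0], 0],
    [[0.005, 0, 0], 0],
    [[0.005, 0, 0], 0],
    [[0.005, 0, 0], 0],
  ],
)

```text
time: 7.47
ee_pos: [0.4976, 0.0144, 0.0226]
orientation: [0.844, 0.536, -0.0, 0.0]
ft_force: [-2.5, -3.8, 2.6]
opening: 0.255
gripper_force: 2.0
```

>>> apply_moves(
  moves=[
    [[0.005, 0, 0], 0],
    [[0.005, 0, 0], 0],
    [[0.005, 0, 0], 0],
    [[0.005, 0, 0], 0],
    [[0.005, 0, 0], 0],
  ],
)

```text
time: 7.88
ee_pos: [0.5042, 0.0284, 0.0226]
orientation: [0.844, 0.536, -0.0, -0.0]
ft_force: [-2.1, -2.6, 3.2]
opening: 0.256
gripper_force: 1.7
```

```bash
cat >> h.py <<'E'
def bell(z0=.16):
    """bell in cubby frame from brass blob in top + scene pictures vs synthetic silhouette"""
    from plant import optics
    import cv2
    from scipy.optimize import least_squares
    p=np.load("cub2.npy");c_,s_=np.cos(p[2]),np.sin(p[2]);R=np.array([[c_,s_],[-s_,c_]])
    for n in("top","scene"):
        c=optics.camera(n);hsv=cv2.cvtColor(c["img"],cv2.COLOR_RGB2HSV)
        m=cv2.inRange(hsv,(14,150,40),(28,255,255));k,l,st,ce=cv2.connectedComponentsWithStats(m)
        for i in np.argsort(-st[1:,4])[:3]+1:
            if st[i,4]>30:print(n,"area",st[i,4],"px",ce[i].round(1),"bbox",st[i,:4],"cubby@z=.02",(R@(ray(c,*ce[i],.02)[:2]-p[:2])).round(4))
E
python3 -c "
from h import *;where();bell()"
```

```text
t 7.88 cubby xy [-0.2112  0.0307] z 0.0226 toolx-yaw -0.16 tiltz [-0.  0. -1.] q [ 0.33  0.56 -0.54  2.03  0.46  0.67 -0.95] f [-2.1 -2.6  3.2]
top area 940 px [31.6 16.1] bbox [ 0  0 77 32] cubby@z=.02 [ 0.457  -0.1895]
top area 723 px [185.5  18.3] bbox [151   1  66  31] cubby@z=.02 [ 0.1001 -0.3486]
top area 78 px [87.4  5.3] bbox [78  0 21 13] cubby@z=.02 [ 0.3422 -0.2753]
scene area 335 px [133.7 217.5] bbox [119 199  33  41] cubby@z=.02 [-0.5712 -0.0479]
scene area 77 px [289.9 168.5] bbox [285 158  10  23] cubby@z=.02 [-0.1505  0.0502]
scene area 65 px [451.6  58.8] bbox [442  43  20  33] cubby@z=.02 [0.4461 0.4113]
```

```bash
cat > w.py <<'E'
from h import *
from plant import monitor, optics
import cv2,sys
from scipy.spatial.transform import Rotation as Ro
from scipy.optimize import minimize
def look(verbose=1):
    o=monitor.get_obs();c=optics.camera("wrist");p=np.load("cub2.npy");cs,sn=np.cos(p[2]),np.sin(p[2]);R=np.array([[cs,sn],[-sn,cs]])
    M=Ro.from_quat(o["orientation"]).as_matrix();A=c["tool_from_camera"]
    def wp(P):
        t=(np.atleast_2d(P)-o["ee_pos"])@M;q=(t-A[:3,3])@A[:3,:3];v=q*[1,-1,-1];r=np.hypot(v[:,0],v[:,1])
        return np.array([c["cx"],c["cy"]])+(c["fx"]*np.arctan2(r,v[:,2])/r)[:,None]*v[:,:2]
    hsv=cv2.cvtColor(c["img"],cv2.COLOR_RGB2HSV).astype(int);H,S,V=hsv[...,0],hsv[...,1],hsv[...,2]
    m=((S>110)&(H>3)&(H<28)&(V<175)).astype(np.uint8);m=cv2.morphologyEx(m,cv2.MORPH_OPEN,np.ones((3,3)))
    k,l,st,ce=cv2.connectedComponentsWithStats(m)
    cv2.imwrite("m.png",m*255);cv2.imwrite("wr.png",c["img"][:,:,::-1])
    # fit bell silhouette: position x,y and lean (2) by IoU
    prof=[(0,32),(20,32),(30,26),(45,20),(64,16),(74,10),(90,8),(110,8),(130,9.5),(150,11),(160,9)]
    def sil(q):
        im=np.zeros(m.shape,np.uint8);L=Ro.from_rotvec([q[2],q[3],0]).as_matrix();a=np.linspace(0,2*np.pi,24)
        ring=[wp((L@np.array([r*np.cos(a),r*np.sin(a),z+0*a])).T/1e3+[q[0],q[1],0]) for z,r in prof]
        for u,v in zip(ring,ring[1:]):cv2.fillConvexPoly(im,cv2.convexHull((np.vstack([u,v])*16).astype(np.int32).reshape(-1,1,2)),1,shift=4)
        return im
    g=o["ee_pos"][:2]+(R.T@np.array([.040,.012]))
    best=None
    for d in((0,0),(.01,0),(0,.01),(0,-.01)):
        f=lambda q:(lambda s:-( (s&m).sum()/max(1,((s|m)*roi).sum())))(sil(q))
        q0=np.r_[g+d,0,0];roi=cv2.dilate(sil(q0),np.ones((61,61)))
        r=minimize(f,q0,method="Nelder-Mead",options=dict(initial_simplex=q0+np.vstack([np.zeros(4),np.diag([.01,.01,.06,.06])]),maxiter=300))
        if best is None or r.fun<best.fun:best=r
    q=best.x;print("wrist bell cubby",(R@(q[:2]-p[:2])).round(4),"lean",np.round(R@np.array([q[3],-q[2]]),3),"IoU",-round(best.fun,3))
    where()
if __name__=="__main__":look()
E
python3 w.py
```

```text
wrist bell cubby [-0.1706  0.0489] lean [ 0.045 -0.008] IoU 1.211
t 8.03 cubby xy [-0.211   0.0308] z 0.0226 toolx-yaw -0.13 tiltz [ 0.     0.001 -1.   ] q [ 0.33  0.56 -0.54  2.03  0.46  0.67 -0.95] f [ 0.5 -0.3 -0.4]
```

The bell sits 40 mm ahead of the TCP, centred on the left finger and leaning only about 0.045 rad. I'll push on 50 mm, then back off and straddle it.

>>> apply_moves(
  moves=[
    [[0.004, 0, 0], 0],
    [[0.007, 0, 0], 0],
    [[0.009, 0, 0], 0],
    [[0.01, 0, 0], 0],
    [[0.01, 0, 0], 0],
    [[0.01, 0, 0], 0],
    [[0.01, 0, 0], 0],
    [[0.01, 0, 0], 0],
    [[0.008, 0, 0], 0],
    [[0.004, 0, 0], 0],
  ],
)

```text
time: 8.87
ee_pos: [0.5252, 0.0737, 0.0226]
orientation: [0.844, 0.537, 0.0, -0.0]
ft_force: [0.0, -1.5, -0.3]
opening: 0.259
gripper_force: 1.1
```

>>> apply_moves(
  moves=[
    [[-0.008, 0, 0], 0],
    [[-0.012, 0, 0], 0],
    [[0, 0, 0], 0],
    [[0, 0, 0], 0],
  ],
)

```text
time: 9.2
ee_pos: [0.5197, 0.061, 0.0227]
orientation: [0.844, 0.536, -0.0, 0.0]
ft_force: [0.1, -0.4, -0.4]
opening: 0.253
gripper_force: 0.0
```

```bash
python3 w.py
```

```text
wrist bell cubby [-0.1204  0.0492] lean [ 0.007 -0.006] IoU 1.552
t 9.25 cubby xy [-0.1747  0.0304] z 0.0227 toolx-yaw -0.21 tiltz [ 0.  0. -1.] q [ 0.26  0.58 -0.54  1.99  0.46  0.69 -1.01] f [-0.2 -0.2  1. ]
```

>>> apply_moves(
  moves=[
    [[0, -0.014, 0], 0],
    [[0, -0.014, 0], 0],
    [[0.008, 0, 0], 0],
    [[0.008, 0, 0], 0],
    [[0.006, 0, 0], 0],
    [[0.006, 0, 0], 0],
    [[0.006, -0.001, 0], 0],
    [[0.008, -0.0014, 0], 0],
    [[0.008, -0.0014, 0], 0],
    [[0.008, -0.0014, 0], 0],
  ],
)

```text
time: 10.08
ee_pos: [0.5167, 0.1024, 0.0226]
orientation: [0.844, 0.536, 0.0, -0.0]
ft_force: [-0.7, -1.7, -0.1]
opening: 0.257
gripper_force: 0.9
```

>>> apply_moves(
  moves=[
    [[0.008, -0.0014, 0], 0],
    [[0.008, -0.0014, 0], 0],
    [[0.008, -0.0014, 0], 0],
    [[0.008, -0.0014, 0], 0],
    [[0.006, -0.001, 0], 0],
    [[0, 0, 0], 0],
  ],
)

```text
time: 10.58
ee_pos: [0.5228, 0.1252, 0.0227]
orientation: [0.844, 0.537, 0.0, -0.0]
ft_force: [0.2, 1.0, 0.1]
opening: 0.256
gripper_force: 0.0
```

```bash
python3 w.py
```

```text
wrist bell cubby [-0.0786  0.0538] lean [ 0.031 -0.013] IoU 1.445
t 10.63 cubby xy [-0.1161  0.0545] z 0.0227 toolx-yaw -0.12 tiltz [ 0.  0. -1.] q [ 0.14  0.6  -0.54  1.95  0.46  0.71 -1.12] f [ 0.   0.7 -0.2]
```

>>> apply_moves(
  moves=[
    [[0.005, -0.001, 0], 0],
    [[0.008, -0.0015, 0], 0],
    [[0.008, -0.0015, 0], 0],
    [[0.008, -0.0015, 0], 0],
    [[0.008, -0.0015, 0], 0],
    [[0.008, -0.0015, 0], 0],
    [[0.008, -0.0015, 0], 0],
    [[0.008, -0.0015, 0], 0],
    [[0.008, -0.0015, 0], 0],
    [[0.008, -0.0015, 0], 0],
  ],
)

```text
time: 11.47
ee_pos: [0.5345, 0.1702, 0.0226]
orientation: [0.844, 0.536, -0.0, -0.0]
ft_force: [-0.7, -1.2, -0.8]
opening: 0.254
gripper_force: 0.9
```

>>> apply_moves(
  moves=[
    [[0.008, -0.0015, 0], 0],
    [[0.008, -0.0015, 0], 0],
    [[0.008, -0.0015, 0], 0],
    [[0.008, -0.001, 0], 0],
    [[0.006, 0, 0], 0],
    [[0.004, 0, 0], 0],
    [[0, 0, 0], 0],
  ],
)

```text
time: 12.05
ee_pos: [0.5423, 0.1946, 0.0227]
orientation: [0.844, 0.537, 0.0, -0.0]
ft_force: [-0.7, -0.2, 0.3]
opening: 0.254
gripper_force: 0.0
```

```bash
python3 w.py
```

```text
wrist bell cubby [-0.0077  0.0659] lean [ 0.032 -0.016] IoU 1.315
t 12.1 cubby xy [-0.0448  0.0662] z 0.0227 toolx-yaw -0.14 tiltz [ 0.  0. -1.] q [ 0.02  0.65 -0.54  1.86  0.47  0.76 -1.22] f [-0.4 -0.3  0.2]
```

The bell stands at cubby (-0.008, 0.066), inside the bay. Now I'll back out, lift and shut the fingers.

>>> apply_moves(
  moves=[
    [[-0.008, 0, 0], 0],
    [[-0.02, 0, 0], 0],
    [[-0.04, 0, 0], 0],
    [[-0.05, 0, 0], 0],
    [[-0.02, 0, 0], 0],
    [[0, 0, -0.06], 0],
    [[0, 0, -0.065], 0],
    [[0, 0, -0.065], 0],
    [[0, 0, -0.065], 0],
    [[0, 0, -0.065], 0],
  ],
)

```text
time: 12.93
ee_pos: [0.5062, 0.1181, 0.2165]
orientation: [0.844, 0.536, -0.0, 0.0]
ft_force: [1.0, -0.9, 0.8]
opening: 0.257
gripper_force: 0.0
```

>>> apply_moves(
  moves=[
    [[0, 0, 0], 0],
    [[0.022, 0.056, 0], 0],
    [[0.022, 0.056, 0], 0],
    [[0.022, 0.056, 0], 0],
    [[0.022, 0.056, 0], 0],
    [[0.022, 0.056, 0], 0],
    [[0, 0, 0], 0],
    [[0, 0, 0], 0],
  ],
  grip=0,
)

```text
time: 13.6
ee_pos: [0.6876, 0.1065, 0.2132]
orientation: [0.844, 0.536, -0.001, -0.001]
ft_force: [-1.0, 1.7, 0.1]
opening: 0.009
gripper_force: 0.0
```

```bash
python3 w.py
```

```text
wrist bell cubby [-0.007   0.0675] lean [ 0.01  -0.039] IoU 1.096
t 13.65 cubby xy [-0.063  -0.1016] z 0.2138 toolx-yaw -0.17 tiltz [-0.001  0.    -1.   ] q [ 0.2   0.62 -0.61  1.41  0.36  1.23 -0.89] f [-0.   0.5  0.9]
```

>>> apply_moves(
  moves=[
    [[-0.005, 0.002, 0.05], 0],
    [[0, 0, 0.06], 0],
    [[0, 0, 0.055], 0],
    [[0, 0, 0.035], 0],
    [[0, 0, 0.016], 0],
    [[0, 0, 0], 0],
    [[0, 0, 0], 0],
  ],
)

```text
time: 14.23
ee_pos: [0.687, 0.1043, 0.0864]
orientation: [0.844, 0.536, 0.0, 0.0]
ft_force: [0.6, -0.3, 0.3]
opening: 0.008
gripper_force: 0.0
```

>>> apply_moves(
  moves=[
    [[0, -0.008, 0], 0],
    [[0, -0.008, 0], 0],
    [[0, -0.01, 0], 0],
    [[0, -0.012, 0], 0],
    [[0, -0.0133, 0], 0],
    [[0, -0.0133, 0], 0],
    [[0, -0.0133, 0], 0],
    [[0, -0.0133, 0], 0],
    [[0, -0.0133, 0], 0],
    [[0, -0.0133, 0], 0],
  ],
)

```text
time: 15.07
ee_pos: [0.6222, 0.1345, 0.0851]
orientation: [0.844, 0.536, -0.0, -0.0]
ft_force: [1.1, -1.5, 1.1]
opening: 0.003
gripper_force: 0.8
```

```bash
python3 -c "
from h import *;where()"
```

```text
t 15.07 cubby xy [-0.0653 -0.0315] z 0.0851 toolx-yaw -0.16 tiltz [-0.  0. -1.] q [ 0.15  0.66 -0.58  1.67  0.43  0.94 -1.03] f [ 1.1 -1.5  1.1]
```

>>> apply_moves(
  moves=[
    [[0, -0.0133, 0], 0],
    [[0, -0.0133, 0], 0],
    [[0, -0.0133, 0], 0],
    [[0, -0.0133, 0], 0],
    [[0, -0.0133, 0], 0],
    [[0, -0.0133, 0], 0],
    [[0, -0.012, 0], 0],
    [[0, -0.01, 0], 0],
    [[0, -0.005, 0], 0],
    [[0, -0.003, 0], 0],
  ],
)

```text
time: 15.9
ee_pos: [0.5628, 0.1623, 0.085]
orientation: [0.844, 0.537, -0.0, -0.0]
ft_force: [1.2, -0.8, -0.2]
opening: 0.005
gripper_force: 0.6
```

>>> apply_moves(
  moves=[
    [[0, -0.003, 0], 0],
    [[0, -0.002, 0], 0],
    [[0, 0, 0], 0],
  ],
)

```text
time: 16.15
ee_pos: [0.5604, 0.1635, 0.085]
orientation: [0.844, 0.536, -0.0, -0.0]
ft_force: [-0.3, 0.3, -0.8]
opening: 0.006
gripper_force: 0.0
```

```bash
python3 -c "
from h import *;where()"
```

```text
t 16.15 cubby xy [-0.0651  0.0367] z 0.085 toolx-yaw -0.16 tiltz [-0.  0. -1.] q [ 0.12  0.58 -0.6   1.81  0.41  0.88 -1.11] f [-0.3  0.3 -0.8]
```

Door at about 0.010 now. I'll ease it to the stop in small steps and watch the force.

>>> apply_moves(
  moves=[
    [[0, -0.003, 0], 0],
    [[0, -0.003, 0], 0],
    [[0, -0.003, 0], 0],
    [[0, -0.003, 0], 0],
  ],
)

```text
time: 16.48
ee_pos: [0.5539, 0.1665, 0.085]
orientation: [0.844, 0.536, -0.0, -0.0]
ft_force: [1.3, -0.5, -0.7]
opening: 0.005
gripper_force: 0.6
```

>>> apply_moves(
  moves=[
    [[0, -0.002, 0], 0],
    [[0, -0.002, 0], 0],
  ],
)

```text
time: 16.65
ee_pos: [0.5517, 0.1675, 0.0851]
orientation: [0.844, 0.536, -0.0, -0.0]
ft_force: [1.4, -1.3, -1.0]
opening: 0.001
gripper_force: 0.6
```

>>> apply_moves(
  moves=[
    [[0, -0.002, 0], 0],
  ],
)

```text
time: 16.73
ee_pos: [0.5512, 0.1678, 0.0851]
orientation: [0.844, 0.536, 0.0, 0.0]
ft_force: [8.9, -3.8, -4.7]
opening: 0.005
gripper_force: 4.9
```

```bash
python3 -c "
from h import *;where()"
```

```text
t 16.73 cubby xy [-0.0651  0.0469] z 0.0851 toolx-yaw -0.17 tiltz [ 0.001 -0.    -1.   ] q [ 0.12  0.57 -0.61  1.83  0.41  0.87 -1.13] f [ 8.9 -3.8 -4.7]
```

It hit the stop at about 10 N, right where predicted. Backing off and lifting clear.

>>> apply_moves(
  moves=[
    [[0, 0.015, 0], 0],
    [[0, 0.02, 0], 0],
    [[0, 0, -0.05], 0],
    [[0, 0, -0.065], 0],
    [[0, 0, -0.065], 0],
    [[0, 0, -0.06], 0],
    [[-0.05, 0.03, 0], 0],
    [[-0.05, 0.03, 0], 0],
    [[0, 0, 0], 0],
    [[0, 0, 0], 0],
  ],
)

```text
time: 17.57
ee_pos: [0.5778, 0.0868, 0.2291]
orientation: [0.845, 0.535, -0.0, 0.0]
ft_force: [-0.1, 1.8, -0.9]
opening: 0.004
gripper_force: 0.0
```

```bash
python3 - <<'E'
import cv2
from w import look
look()
from plant import optics
a=optics.camera("top")["img"][80:240,85:285,::-1];b=cv2.imread("wr.png")
cv2.imwrite("pics/fin.png",cv2.convertScaleAbs(cv2.hconcat([cv2.resize(a,(375,300)),cv2.resize(b,(400,300))]),alpha=1.3))
E
```

```text
wrist bell cubby [-0.0703 -0.1347] lean [ 1.272 -0.071] IoU 1.673
t 17.62 cubby xy [-0.1257 -0.0103] z 0.229 toolx-yaw -0.25 tiltz [-0.  0. -1.] q [ 0.31  0.41 -0.66  1.69  0.27  1.14 -0.87] f [0.  1.4 0.1]
```

View pics/fin.png

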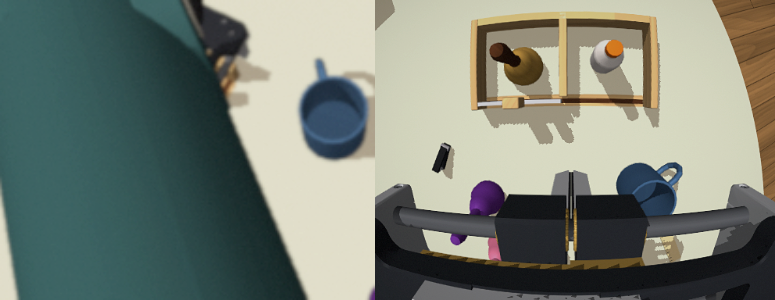

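The wrist half of the picture shows the bell upright in the left bay, at about (522,65), and the door shut right up to the left wall, with its pull at (512,102). The glue bottle, mug, staple remover and purple bell stand where they were, and the arm is clear. The pose fit latched onto the wrong blob this time (wrong seed), so I'm ignoring it.

```bash
python3 -c "
from plant import job
print(job.close_job())"
```

```text
the job is handed in; nothing more can be done
None
```

The job is handed in: in the last picture the bell stands upright in the left bay with the door shut against its stop, the bystanders in view look unmoved, and the arm is clear, at about 18 s on the robot's clock; no verdict was returned.

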